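# Shut and lock the dust filter box

## Robot

A 6-joint arm with a two-finger parallel gripper is mounted at the origin on the work surface. World frame = base frame: x ahead of the robot, y to its left, z up, the work surface at z = 0. Lengths are in m, angles in rad, forces in N, time in s.
With the tool pointing down it reaches from about 0.275 to 0.825 m from the base axis. Payload 4.9 kg.
Tool frame: the origin (TCP) lies at the very end of the fingers, on their centre line; the grasp point (between the pads) lies 19 mm behind it (env.pinch_z is the distance from the TCP to the grasp point, in m); x points along the fingers, z is the direction in which the jaws open and shut, and the axes are right-handed (so a half turn about x gives the same grasp; the last joint's range is limited). The gripper opens to 85 mm and grips with 20 to 120 N. Pads are 22 mm wide; open, the fingers measure 114 mm over their backs; the gripper's body (76 mm by 85 mm) begins 54 mm behind the grasp point. The pads swing forward as they close: fully open they stand 13 mm farther back than shut.
Start: joints at [-1.406, 0.326, -0.193, 1.052, 0, 1.437], TCP at [0.162, -0.526, 0.231] pointing down, gripper open.
Joint ranges: [-2.65, 2.65], [-0.97, 1.79], [-1.3, 1.35], [-1.93, 2.1], [-1.47, 1.37], [-3.14, 3.14]. Speed limits (rad/s): [2.57, 2.57, 3.14, 3.14, 3.14, 3.14].

## Interface

Orientations are given as a rotation vector (axis times angle).
In Python, from workcell import env gives the robot as it stands. The module is installed in compiled form; this text tells all that it offers. Calls block until the motion is done:
- env.goto(position, orientation): joint-space move of the TCP to a pose.
- env.servo_line(position, feed=0.15, rot=None, guard=None): straight line of the TCP; rot=None keeps the orientation; feed is the mean speed in m/s. With guard (N) it stops when the force on the tool has changed by that much, and returns True; else False.
- env.set_joints(angles): joint-space move.
- env.move_gripper(opening): opening from 0.0 (shut) to 1.0 (fully open); the grip force is fixed at half the most; returns when the fingers have stopped.
- env.sleep(seconds).
- env.ik(position, orientation): joint angles nearest the present ones, or None.
- env.get_state(): the state.
- env.snapshot(name): name is "side" or "top"; returns a dict with "image" (384x512x3 uint8, red, green, blue), "range_z" (384x512 float32, m along the optical axis (not along the pixel's ray), 0 where there is no reading), "fx", "fy", "cx", "cy" (pixels), "D" ([k1, k2, p1, p2, k3] as OpenCV has them; the pictures are not rectified), "view" (4x4, takes a point from world to camera coordinates). Camera axes: x right, y up, looking along -z (the intrinsics and any distortion apply to the point x, -y, -z); pixel columns grow to the right and rows downward; lengths in m; the calibration is good to about 2 mm. A picture is of the moment at which its call begins.
A pose or a line that the arm cannot do raises env.PlanningError and nothing moves.
- env.job_done(): hands the job in, once; it reports no verdict.
Trained networks look in a picture, given as the dict that the camera call returned (one of the last four; its "shot" number tells which), for a name from the list of things; names that differ only in an ending like _2 or _b are one class to them, and where a whole thing is asked for, a point or a joint stands for the part that bears it (a point fixed in the world has none). Each returns a list of dicts, best first, with "score" (0 to 1); they miss things now and then, are a little off and sometimes report something else, mostly with a low value. They report only what shows in the picture. A call takes as long as a camera call.
- env.silhouettes(thing, picture): "mask" (384x512 bool, what is visible of it).
- env.place_of(thing, picture): "position" ([x, y, z] in m, in world coordinates, good to about 4 mm: a listed point, or the origin of a listed thing).
The state is a dict: "clock": time; "q": joint angles; "dq": joint speeds; "joint_efforts": joint torques, N m; "tool_pos": TCP position; "tcp_rot": TCP orientation; "ft_force": force on the tool from outside, world axes, zero at the start; "ft_torque": the same for the moment, N m; "grip_width": opening from 0.0 (shut) to 1.0 (fully open).
Only numpy, scipy, OpenCV 4.12 (cv2) and the standard library are available. Lean on these libraries where they do the work, as an engineer would, in place of code of your own. Each camera call takes 0.05 s, during which the arm holds its last target. There are 200 camera calls.

## Task

The lid of the jeweller's bench dust filter box has been left open: swing it shut, then lock it with its quarter-turn stud: with the wing in line with the slot, press it down gently until the cross pin is through, turn it ninety degrees clockwise, and let go so that the pin catches. Do not force the stud: neither press it down hard onto the spring floor of the receptacle nor twist it against resistance before the pin is through; and leave the wire spools, the jar and the pliers where they are.

Things in the scene. Friction and masses are not known exactly. Their poses are not given: they have to be found in the camera images.
- case: White sheet-metal filter box, 180 (x) x 220 (y) x 85 mm high, fixed to the bench; origin at the centre of its underside, x away from the lid's front edge towards the hinge, z up. The hinge axis is parallel to y at x = +90, z = 85.5 mm. The grey outlet spigot is on its hinge side. A pleated filter is inside.
- lid (a joint): Lid angle in rad: 0 shut, grows as the front edge rises (starts 0.45 to 0.85). The lid is a flat plate 180 x 220 x 6 mm. It is counterbalanced, with a stiff hinge that stays where it is left (about 2 N at the front edge moves it); pushed down anywhere near its front edge it shuts.
- lid_push (a point): Point on the lid's top face, mid-width, 165 mm from the hinge axis (15 mm inside the front edge); turns with the lid. Its z axis is the lid's outward normal, its y runs along the hinge. The stud stands 30 mm from it towards the hinge, so a finger that pushes the lid has more room 85 mm to either side along y.
- stud_grip (a point): Centre of the stud's steel wing head: an upright bar 40 long (its x axis) x 10 wide (y) x 24 mm high (z) on a disc of 48 mm diameter. The point is on the stud's axis, half-way up the bar, 12 mm above the disc's top face, and 45 mm above the lid's top face while unpressed. With the lid shut the axis is upright, at x = -45 mm, y = 0 of the case.
- stud (a joint): Turn of the stud, rad, growing clockwise seen from above. At 0 the wing and the 25 mm long, 5 mm thick square cross pin at the shaft's foot lie along the case's x, in line with the receptacle's 8 mm wide slot (play 0.1 rad). It starts off the slot (0.2 to 0.55) and turns freely (0.03 N m) unpressed. pi/2 is the catch. Stops at -0.4 and 1.65.
- plunger (a joint): Press depth, m: 0 up, 0.024 at most; return spring 3 N plus 0.3 N/mm, less 1 N weight. The pin turns only once it is through the receptacle plate, at 9.5 to 19.5 mm: its height differs each time and is not measured. 1.2 mm deeper the pin meets a spring floor, felt as stiffening. Let go at pi/2 it springs back about 2 to 4 mm and is caught, staying 7.5 to 17.5 mm in; uncaught, it returns to 0.
- keeper_spring (a joint): Spring floor of the receptacle inside the box, in m: 0 untouched, grows as the pin pushes it down, 10 N per mm. It is bent for good beyond 1.6 mm (16 N), which means a push on the stud of 21 to 24 N in all; some 10 to 13 N in all is enough to be just on it.
- keeper_twist (a joint): Twist of the slotted receptacle plate inside the box on its mount, rad: 0 at rest; 4 N m per rad. If the stud is turned by force while its pin is still in the slot, the plate twists along; beyond 0.15 rad (0.6 N m) it is bent for good. Once the pin is through, turning takes under 0.1 N m.
- spool_big: Wire spool, white flanges of 64 mm diameter, 90 mm high, upright; origin under its centre. Leave alone.
- spool_small: Wire spool, white flanges of 48 mm diameter, 45 mm high, upright beside the box; origin under its centre. Leave alone.
- jar: Glass jar with steel lid, 60 mm diameter, 75 mm high; origin under its centre. Leave alone.
- pliers: Pliers lying beside the box, 130 x 40 x 12 mm, origin under the pivot, jaws to +x. Leave alone.

How it is judged:
On the way:
1. the lid is swung shut (value of joint lid below 0.03 rad), for 0.2 s.
At the end, for the whole second after the job is handed in: The lid is shut (within 0.03 rad), the stud has been turned to the catch (more than 1.38 rad from the slot) and, let go, stays caught and pressed in (more than 6 mm) (value of joint lid below 0.03 rad and value of joint stud above 1.38 rad and value of joint plunger above 0.006 m); the robot touches nothing.
It fails at once if the receptacle's spring floor is pushed down more than 1.6 mm (bent) (value of joint keeper_spring above 0.0016 m).
It fails at once if the stud is turned by force with its pin still in the slot (receptacle plate twisted over 0.15 rad) (value of joint keeper_twist above 0.15 rad or value of joint keeper_twist below -0.15 rad).
It fails at once if a spool, the jar or the pliers is pushed more than 30 mm or tipped over (distance of any of spool_big, spool_small, jar, pliers from where it was at the start of the episode above 0.03 m or angle between any of spool_big, spool_small, jar, pliers's own z axis and vertical above 0.5 rad).
It also fails if it takes over 51 s, if anything falls off the work surface, if the arm or the gripper's body presses on something with over 40 N, if the wrist force passes 120 N, or if a joint passes its speed limit or range.

## Working session

There is one attempt and no reset: what is moved stays moved. The work goes in short steps, each a Python script; the robot and the scene stay as the last script left them, time stands still between calls to the robot, and variables do not carry over. Pictures are saved under pics/ and viewed, about 8 in all and at most 12, crops included, and the job is handed in when it is done.

```bash
mkdir -p pics
cat > h.py <<'E'
import numpy as np, cv2
from workcell import env
from scipy.spatial.transform import Rotation as R
def cloud(p):
    "world points HxWx3 (nan where no reading)"
    K=np.array([[p['fx'],0,p['cx']],[0,p['fy'],p['cy']],[0,0,1.]])
    h,w=p['range_z'].shape
    u,v=np.meshgrid(np.arange(w),np.arange(h))
    n=cv2.undistortPoints(np.stack([u,v],-1).reshape(-1,1,2).astype(np.float64),K,np.array(p['D'],float)).reshape(h,w,2)
    z=np.where(p['range_z']>0,p['range_z'],np.nan)
    c=np.stack([n[...,0]*z,-n[...,1]*z,-z,np.ones_like(z)],-1)
    return (c@np.linalg.inv(p['view']).T)[...,:3]
def save(p,name): cv2.imwrite(f'pics/{name}.png',p['image'][...,::-1])
def st():
    s=env.get_state(); return {k:np.round(s[k],3).tolist() for k in ('clock','q','tool_pos','tcp_rot','ft_force','ft_torque','grip_width')}
E
python3 - <<'E'
from h import *
print(st())
P={n:env.snapshot(n) for n in('side','top')}
for n,p in P.items():
    save(p,n+'0')
    for t in('case','lid','lid_push','stud_grip','spool_big','spool_small','jar','pliers'):
        r=env.place_of(t,p); print(n,t,[(np.round(d['position'],3).tolist(),round(float(d['score']),2)) for d in r[:2]])
im=np.hstack([cv2.imread('pics/side0.png'),cv2.imread('pics/top0.png')]); cv2.imwrite('pics/both0.png',cv2.resize(im,(800,300)))
E
```

```text
{'clock': 0.0, 'q': [-1.406, 0.327, -0.194, 1.052, -0.0, 1.437], 'tool_pos': [0.162, -0.525, 0.23], 'tcp_rot': [0.988, 1.337, -0.985], 'ft_force': [1.114, -0.461, 0.28], 'ft_torque': [-0.03, 0.005, 0.024], 'grip_width': 0.999}
side case [([0.559, 0.019, 0.002], 0.59)]Traceback (most recent call last):
  File "<stdin>", line 7, in <module>
ValueError: it knows: case, jar, lid_push, pliers, spool_big, spool_small, stud_grip
```

Run:
```python
from h import *
P={n:env.snapshot(n) for n in('side','top')}
for n,p in P.items():
    save(p,n+'0')
    for t in('case','lid_push','stud_grip','spool_big','spool_small','jar','pliers'):
        r=env.place_of(t,p); print(n,t,[(np.round(d['position'],3).tolist(),round(float(d['score']),2)) for d in r[:2]])
    c=cloud(p); np.save(n+'c.npy',c)
    for t in ('case','stud_grip'):
        for d in env.silhouettes(t,p)[:2]:
            m=d['mask']; ys,xs=np.nonzero(m); print(t,round(float(d['score']),2),m.sum(),xs.min(),xs.max(),ys.min(),ys.max())
im=np.hstack([cv2.imread('pics/side0.png'),cv2.imread('pics/top0.png')]); cv2.imwrite('pics/both0.png',cv2.resize(im,(800,300)))
```

```text
side case [([0.56, 0.018, 0.002], 0.63)]
side lid_push [([0.52, 0.018, 0.181], 0.86)]
side stud_grip [([0.559, -0.164, -0.0], 0.51), ([0.564, 0.012, 0.197], 0.49)]
side spool_big [([0.543, 0.49, -0.0], 0.72)]
side spool_small [([0.559, -0.162, 0.001], 0.56)]
side jar [([0.562, -0.459, -0.001], 0.92)]
side pliers [([0.59, 0.178, -0.001], 0.93)]
case 0.7 5889 218 310 157 259
stud_grip 0.76 195 257 274 161 176
top case [([0.56, 0.01, -0.003], 0.61)]
top lid_push [([0.515, 0.014, 0.179], 0.75)]
top stud_grip [([0.567, 0.015, 0.202], 0.72), ([0.559, -0.159, 0.003], 0.26)]
top spool_big [([0.543, 0.49, 0.001], 0.61)]
top spool_small [([0.565, -0.158, 0.004], 0.48)]
top jar [([0.562, -0.465, 0.003], 0.92)]
top pliers [([0.585, 0.18, -0.001], 0.6), ([0.513, 0.014, 0.177], 0.59)]
case 0.72 5051 199 279 167 238
case 0.59 194 230 246 187 204
stud_grip 0.53 188 230 246 188 204
```

View pics/both0.png

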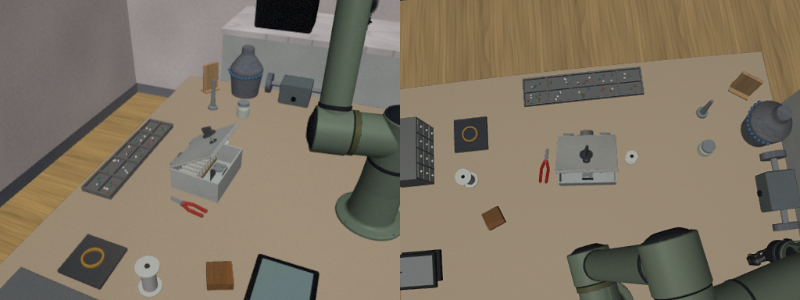

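The side view (left) shows the box at about (205,165) with the lid up and the pliers in front of it. The top view shows the lid at (587,150), the stud at (586,155), the small spool at (631,157) and the pliers at (544,165). The hinge points away from the robot. Next I'll fit the lid plane and the yaw.

Run:
```python
from h import *
for n in('top','side'):
    c=np.load(n+'c.npy').reshape(-1,3); c=c[~np.isnan(c).any(1)]
    b=c[(abs(c[:,0]-.56)<.14)&(abs(c[:,1]-.015)<.14)&(c[:,2]>.09)&(c[:,2]<.21)]
    rng=np.random.default_rng(0);best=0
    for i in range(400):
        a=b[rng.choice(len(b),3,False)]; nn=np.cross(a[1]-a[0],a[2]-a[0]); nn/=np.linalg.norm(nn)+1e-12
        m=abs((b-a[0])@nn)<.003
        if m.sum()>best: best=m.sum();M=m
    q=b[M]; ce=q.mean(0); nn=np.linalg.svd(q-ce)[2][2]; nn*=np.sign(nn[2])
    r=cv2.minAreaRect(q[:,:2].astype(np.float32))
    print(n,best,len(b),'normal',nn.round(3),'angle',np.arccos(nn[2]),'yaw',np.degrees(np.arctan2(-nn[1],-nn[0])),'rect',r, 'z range',q[:,2].min(),q[:,2].max(), 'y pct',np.percentile(q[:,1],[0,1,99,100]))
    f=c[(abs(c[:,0]-.56)<.14)&(abs(c[:,1]-.015)<.14)&(c[:,2]>.03)&(c[:,2]<.21)]
    print(cv2.minAreaRect(f[:,:2].astype(np.float32)))
    # stud: points above plane >.015
    d=(b-ce)@nn; s=b[d>.022]; print('stud',len(s),s.mean(0),s.max(0),s.min(0), d.max())
    t=b[d>.038]; print(len(t), cv2.minAreaRect(t[:,:2].astype(np.float32)))
s=env.snapshot('top')['image'][165:245,195:285]; cv2.imwrite('pics/c1.png',cv2.resize(s[...,::-1],None,fx=6,fy=6,interpolation=cv2.INTER_CUBIC))
```

```text
top 2877 3703 normal [ 0.539 -0.045  0.841] angle 0.5718666153486498 yaw 175.198098609399 rect ((0.5749177932739258, 0.010308168828487396), (0.22006945312023163, 0.16177982091903687), 84.86487579345703) z range 0.09002699838344475 0.1928490692598004 y pct [-0.10405493 -0.09695583  0.11885712  0.12455291]
((0.5733011364936829, 0.010373175144195557), (0.22039227187633514, 0.211277574300766), 84.89906311035156)
stud 175 [0.55563221 0.01088413 0.1960488 ] [0.58560812 0.03471678 0.20951064] [ 0.53458051 -0.01031445  0.1774505 ] 0.05949132162951079
37 ((0.5637555122375488, 0.010837137699127197), (0.011977977119386196, 0.043533805757761), 72.37548828125)
side 1641 1997 normal [ 0.536 -0.044  0.843] angle 0.5681690810940226 yaw 175.29872890587345 rect ((0.5785535573959351, 0.010981723666191101), (0.2231891006231308, 0.1656380295753479), 84.808837890625) z range 0.09038751951044688 0.19350323090401167 y pct [-0.10387264 -0.0922369   0.12471062  0.12772586]
((0.5745254755020142, 0.010937117040157318), (0.22862868010997772, 0.21047033369541168), 85.1504898071289)
stud 138 [0.55985996 0.01882079 0.19798763] [0.58473684 0.03745059 0.20882537] [ 0.53711451 -0.00682957  0.18201199] 0.05697733734897338
54 ((0.5652496218681335, 0.01375814899802208), (0.01034246850758791, 0.04153069853782654), 75.35993194580078)
```

View pics/c1.png

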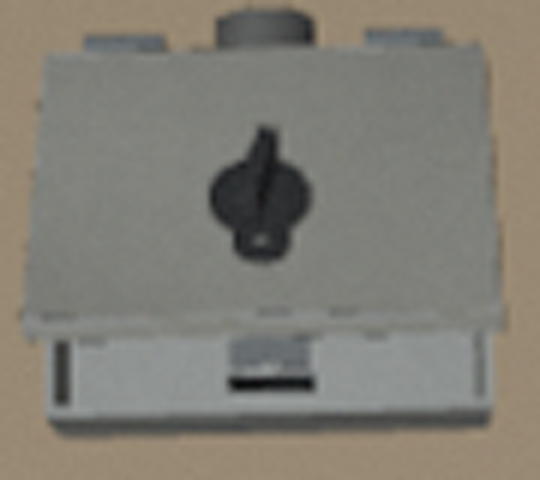

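The lid angle is about 0.57 rad and the case yaw about -0.083 rad. I'll push the lid shut with closed fingers on the -y side, then measure the stud.

```bash
cat >> h.py <<'E'
YAW=-0.083
def rot(stud,flip=0,yaw=YAW):
    a=yaw-stud+np.pi*flip
    j=np.array([-np.sin(a),np.cos(a),0]); x=np.array([0,0,-1.])
    return R.from_matrix(np.stack([x,np.cross(j,x),j],1)).as_rotvec()
def cw(x,y,z,o=(0.562,0.012)):
    c,s=np.cos(YAW),np.sin(YAW); return np.array([o[0]+c*x-s*y,o[1]+s*x+c*y,z])
E
python3 - <<'E'
from h import *
g=cw(-.045,0,.135)
for f in(0,1):
    for s in(-.1,.2,.8,1.6):
        q=env.ik(g,rot(s,f)); print(f,s,None if q is None else np.round(q,2))
env.move_gripper(0)
a=cw(-.045,-.08,.25)
q=[env.ik(a,rot(0,f)) for f in (0,1)]
f=int(abs(q[1][5]-env.get_state()['q'][5])<abs(q[0][5]-env.get_state()['q'][5]))
env.goto(a,rot(0,f)); print(st())
print(env.servo_line(cw(-.045,-.08,.13),feed=.1,guard=20),st())
print(env.servo_line(cw(-.045,-.08,.086),feed=.03,guard=10),st())
env.servo_line(cw(-.045,-.08,.2),feed=.15)
env.goto([.35,-.25,.3],rot(0,f))
P={n:env.snapshot(n) for n in('side','top')}
for n,p in P.items():
    save(p,n+'1'); np.save(n+'c1.npy',cloud(p))
    for t in('stud_grip','lid_push','case'): print(n,t,[(np.round(d['position'],4).tolist(),round(float(d['score']),2)) for d in env.place_of(t,p)[:2]])
print(st())
s=P['top']['image'][165:245,195:285]; cv2.imwrite('pics/c2.png',cv2.resize(s[...,::-1],None,fx=6,fy=6,interpolation=cv2.INTER_CUBIC))
for n in P:
    c=np.load(n+'c1.npy').reshape(-1,3); c=c[~np.isnan(c).any(1)]
    b=c[(abs(c[:,0]-.562)<.13)&(abs(c[:,1]-.012)<.13)]
    l=b[(b[:,2]>.08)&(b[:,2]<.1)]; print(n,'lid',len(l),cv2.minAreaRect(l[:,:2].astype(np.float32)),np.median(l[:,2]))
    w=b[(b[:,2]>.134)&(b[:,2]<.16)]; print('wing',len(w),cv2.minAreaRect(w[:,:2].astype(np.float32)),w[:,2].max(),np.median(w[:,2]))
    k=b[(b[:,2]>.112)&(b[:,2]<.160)]; print('disc',len(k),cv2.minEnclosingCircle(k[:,:2].astype(np.float32)))
E
```

```text
0 -0.1 [-0.11  0.35 -0.42  0.8   0.   -0.13]
0 0.2 [-0.11  0.35 -0.42  0.8   0.    0.17]
0 0.8 [-0.11  0.35 -0.42  0.8   0.    0.77]
0 1.6 [-0.11  0.35 -0.42  0.8   0.    1.57]
1 -0.1 [-0.11  0.35 -0.42  0.8   0.    3.01]
1 0.2 [-0.11  0.35 -0.42  0.8   0.   -2.97]
1 0.8 [-0.11  0.35 -0.42  0.8   0.   -2.37]
1 1.6 [-0.11  0.35 -0.42  0.8   0.   -1.57]
{'clock': 4.05, 'q': [-0.269, 0.248, -0.251, 1.071, -0.0, 2.956], 'tool_pos': [0.511, -0.065, 0.25], 'tcp_rot': [1.271, 1.168, -1.271], 'ft_force': [0.446, -0.841, -0.09], 'ft_torque': [0.025, -0.007, -0.014], 'grip_width': -0.003}
False {'clock': 5.4, 'q': [-0.268, 0.355, -0.432, 0.783, 0.0, 2.956], 'tool_pos': [0.511, -0.064, 0.13], 'tcp_rot': [1.27, 1.168, -1.269], 'ft_force': [1.036, 0.423, -0.563], 'ft_torque': [-0.024, 0.026, -0.049], 'grip_width': -0.002}
True {'clock': 6.567, 'q': [-0.268, 0.403, -0.477, 0.691, -0.0, 2.956], 'tool_pos': [0.51, -0.064, 0.092], 'tcp_rot': [1.27, 1.169, -1.271], 'ft_force': [-1.171, 0.808, 7.417], 'ft_torque': [0.05, 0.345, 0.005], 'grip_width': -0.002}
side stud_grip [([0.5154, 0.0172, 0.1347], 0.
[... 542 characters left out ...]
981766462326), (0.2252480536699295, 0.19715534150600433), 85.44176483154297) 0.09275123746843428
wing 94 ((0.5151264071464539, 0.017530295997858047), (0.014776740223169327, 0.03993566334247589), 77.8886489868164) 0.15242533824939053 0.14488128040463838
disc 216 ((0.5159624814987183, 0.018446236848831177), 0.024966733530163765)
top lid 4429 ((0.5622535943984985, 0.011636428534984589), (0.2209860235452652, 0.19600047171115875), 85.01819610595703) 0.09084923551294333
wing 54 ((0.5132167339324951, 0.015687204897403717), (0.010167812928557396, 0.038444288074970245), 71.5356216430664) 0.15408511788468515 0.14714662303284964
disc 217 ((0.5138871073722839, 0.01545056514441967), 0.023856522515416145)
```

View pics/c2.png

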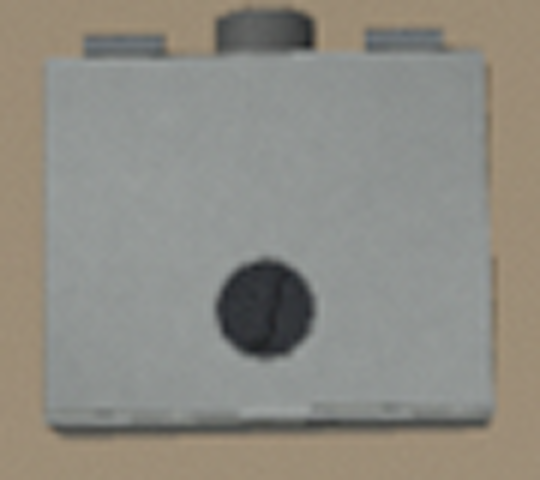

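The lid is flat and shut, with the stud at (265,308) in the crop and its wing leaning slightly clockwise. Now I'll grip the wing and turn it in line with the slot.

Run:
```python
from h import *
A=np.array([.515,.0163])
env.move_gripper(.4)
env.goto([*A,.19],rot(.22)); print(st()); f0=env.get_state()['ft_force']
print(env.servo_line([*A,.127],feed=.06,guard=5),st())
p=env.snapshot('side'); save(p,'s2')
env.move_gripper(0); print(st())
env.servo_line([*A,.127],feed=.05,rot=rot(0)); env.sleep(.2); print(st())
p2=env.snapshot('side')
s=np.hstack([x['image'][125:225,210:310] for x in(p,p2)]); cv2.imwrite('pics/c3.png',cv2.resize(s[...,::-1],(800,400),interpolation=cv2.INTER_CUBIC))
```

```text
{'clock': 11.233, 'q': [-0.112, 0.295, -0.348, 0.928, -0.0, 0.192], 'tool_pos': [0.515, 0.016, 0.19], 'tcp_rot': [-0.983, 1.338, 0.982], 'ft_force': [0.78, 0.37, 0.332], 'ft_torque': [0.052, 0.016, 0.013], 'grip_width': 0.404}
False {'clock': 12.433, 'q': [-0.112, 0.36, -0.434, 0.776, -0.0, 0.191], 'tool_pos': [0.515, 0.016, 0.127], 'tcp_rot': [-0.984, 1.337, 0.983], 'ft_force': [0.261, 0.498, 0.353], 'ft_torque': [0.002, -0.039, -0.044], 'grip_width': 0.398}
{'clock': 12.825, 'q': [-0.111, 0.36, -0.434, 0.776, 0.002, 0.191], 'tool_pos': [0.515, 0.017, 0.127], 'tcp_rot': [-0.983, 1.335, 0.984], 'ft_force': [0.357, 3.759, 1.848], 'ft_torque': [0.712, -0.141, -0.062], 'grip_width': 0.099}
{'clock': 13.392, 'q': [-0.111, 0.36, -0.434, 0.776, 0.001, -0.028], 'tool_pos': [0.515, 0.017, 0.127], 'tcp_rot': [-1.147, 1.246, 1.147], 'ft_force': [1.965, 5.375, 2.412], 'ft_torque': [1.098, -0.319, -0.014], 'grip_width': 0.104}
```

View pics/c3.png

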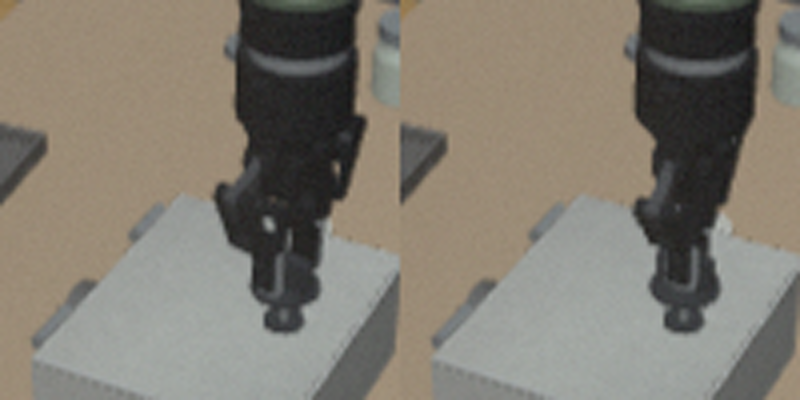

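The left half shows the fingers straddling the wing above the disc; in the right half they are gripping it. There is a small lateral load of about 5 N in +y. I'll centre the grip on the stud axis while it still turns freely: y now, and x after a free quarter turn.

Run:
```python
from h import *
A=np.array([.515,.0163])
def force():
    return np.mean([(env.sleep(.03),env.get_state()['ft_force'])[1] for _ in range(5)],0)
def centre(A,k,s):
    p0=A[k]; f0=force()[k]
    A[k]+=.001; env.servo_line([*A,.127],feed=.02,rot=rot(s)); f1=force()[k]
    slope=(f1-f0)/.001; 
    if slope<-500: A[k]=p0+np.clip(-f0/slope,-.004,.004)
    env.servo_line([*A,.127],feed=.02,rot=rot(s)); print(k,s,f0,f1,A,force())
centre(A,1,0)
env.servo_line([*A,.127],feed=.05,rot=rot(1.4)); print(st())
env.move_gripper(.25); env.move_gripper(0); print(force())
centre(A,0,1.4)
env.servo_line([*A,.127],feed=.05,rot=rot(0)); env.sleep(.1); print(A,st())
np.save('A.npy',A)
```

```text
1 0 4.910021432279986 2.2266110948977937 [0.515      0.01812977] [ 3.36260964 -3.42132675  2.19593884]
{'clock': 15.992, 'q': [-0.108, 0.36, -0.433, 0.776, 0.0, 1.374], 'tool_pos': [0.516, 0.018, 0.127], 'tcp_rot': [-0.069, 1.568, 0.069], 'ft_force': [4.458, -2.789, 1.399], 'ft_torque': [-0.558, -0.967, 0.015], 'grip_width': 0.099}
[ 4.53552505  2.19942112 -3.37517101]
0 1.4 4.705510635678668 1.9983889858232058 [0.5167382  0.01812977] [-1.6370222   4.99128593  1.47751448]
[0.5167382  0.01812977] {'clock': 19.342, 'q': [-0.108, 0.363, -0.431, 0.78, -0.003, -0.024], 'tool_pos': [0.515, 0.017, 0.127], 'tcp_rot': [-1.147, 1.253, 1.148], 'ft_force': [-5.667, -1.357, 1.834], 'ft_torque': [-0.326, 1.267, 0.021], 'grip_width': 0.103}
```

Run:
```python
from h import *
A=np.array([.516,.0176]); z=.127
def F():
    return np.mean([(env.sleep(.02),env.get_state()['ft_force'][2])[1] for _ in range(4)])
env.servo_line([*A,z],feed=.02,rot=rot(0)); f=F(); print(z,f)
z-=.007; hit=env.servo_line([*A,z],feed=.02,guard=8); f=F(); print(hit,st(),f)
while not hit and z>.102:
    z-=.001; hit=env.servo_line([*A,z],feed=.01,guard=6); g=F()
    print(round(z,4),hit,round(g,2),np.round(env.get_state()['tool_pos'][2],4),env.get_state()['clock'])
    if g-f>2.5 or g>11.5: break
    f=g
print(st())
```

```text
0.127 1.7607606112175684
False {'clock': 20.225, 'q': [-0.109, 0.37, -0.441, 0.762, -0.002, -0.026], 'tool_pos': [0.515, 0.017, 0.12], 'tcp_rot': [-1.148, 1.25, 1.148], 'ft_force': [-6.403, -0.85, 2.313], 'ft_torque': [-0.318, 1.421, -0.032], 'grip_width': 0.1} 3.517353072993903
0.119 False 4.23 0.1189 20.5417
0.118 False 4.23 0.118 20.8583
0.117 False 4.62 0.117 21.175
0.116 False 4.95 0.116 21.4917
0.115 False 5.46 0.1151 21.8083
0.114 False 5.73 0.1141 22.125
0.113 False 5.65 0.1131 22.4417
0.112 False 5.92 0.1122 22.7583
0.111 False 6.21 0.1112 23.075
0.11 False 9.85 0.1106 23.3917
{'clock': 23.392, 'q': [-0.109, 0.381, -0.452, 0.739, -0.002, -0.026], 'tool_pos': [0.515, 0.017, 0.111], 'tcp_rot': [-1.148, 1.25, 1.148], 'ft_force': [-8.086, 0.38, 10.076], 'ft_torque': [-0.275, 1.855, 0.01], 'grip_width': 0.101}
```

The force stepped up at about 16.4 mm, which fits the spring floor (about 10 N in all). I'll test the turn in small steps and watch the torque.

Run:
```python
from h import *
A=np.array([.5155,.0176]); z=.110
for s in(.08,.16,.25,.4,.6,.8,1.0,1.2,1.4,1.57):
    env.servo_line([*A,z],feed=.05,rot=rot(s)); g=env.get_state()
    print(s,np.round(g['ft_force'],1),np.round(g['ft_torque'],3),np.round(g['tool_pos'],4),'%.3f'%g['q'][5],round(g['clock'],1))
    if abs(g['ft_torque'][2])>.3 or g['ft_force'][2]>17: print('STOP');break
```

```text
0.08 [-6.3 -0.1  9. ] [-0.16   1.627 -0.007] [0.5149 0.0171 0.1107] 0.055 23.6
0.16 [-7.5  0.2  8.3] [-0.112  1.641 -0.003] [0.5149 0.0172 0.1106] 0.135 23.9
0.25 [-7.3  0.6  8.5] [-1.200e-02  1.668e+00  1.000e-03] [0.5149 0.0173 0.1107] 0.225 24.1
0.4 [-7.2  1.6  9.4] [ 0.128  1.632 -0.004] [0.5149 0.0175 0.1107] 0.375 24.4
0.6 [-6.5  1.8  8.9] [ 0.281  1.568 -0.034] [0.515  0.0178 0.1107] 0.575 24.8
0.8 [-5.7  2.1  8.7] [ 0.543  1.541 -0.085] [0.5152 0.0181 0.1107] 0.775 25.1
1.0 [-5.7  4.   8.6] [ 0.707  1.408 -0.04 ] [0.5154 0.0183 0.1107] 0.975 25.5
1.2 [-3.7  4.3  7.1] [ 0.787  1.27  -0.007] [0.5156 0.0184 0.1108] 1.175 25.8
1.4 [-4.1  4.1  7.4] [ 0.886  1.2   -0.023] [0.5159 0.0186 0.1108] 1.375 26.2
1.57 [-4.5  4.5  6.9] [ 0.949  0.994 -0.071] [0.5162 0.0186 0.1109] 1.545 26.5
```

Turning took under 0.1 N m, so the pin is through. I'll ease up while still holding to seat the catch, then release, back off and check.

Run:
```python
from h import *
A=np.array([.5157,.0182])
for z in(.112,.113,.114,.115):
    hit=env.servo_line([*A,z],feed=.01,guard=9); s=st(); print(z,hit,s['ft_force'],s['tool_pos'])
    if hit or s['ft_force'][2]<-1: break
env.move_gripper(.4); print(st())
p=env.get_state()['tool_pos']
env.servo_line([*A,.2],feed=.12)
env.goto([.35,-.25,.3],rot(1.57)); print(st())
P={n:env.snapshot(n) for n in('side','top')}
for n,p in P.items():
    for t in('stud_grip','lid_push','spool_big','spool_small','jar','pliers'): print(n,t,[(np.round(d['position'],4).tolist(),round(float(d['score']),2)) for d in env.place_of(t,p)[:2]])
    c=cloud(p).reshape(-1,3); c=c[~np.isnan(c).any(1)]
    b=c[(abs(c[:,0]-.562)<.13)&(abs(c[:,1]-.012)<.13)]
    l=b[(b[:,2]>.08)&(b[:,2]<.097)]; print(n,'lid z',np.median(l[:,2]))
    for h in(.12,.124):
        w=b[(b[:,2]>h)]; print('wing',len(w),cv2.minAreaRect(w[:,:2].astype(np.float32)),w[:,2].max())
s=np.hstack([P['top']['image'][165:245,195:285],P['side']['image'][145:225,215:305]]); cv2.imwrite('pics/c4.png',cv2.resize(s[...,::-1],(800,356),interpolation=cv2.INTER_CUBIC))
```

```text
0.112 False [-4.355, 2.314, 5.944] [0.516, 0.019, 0.113]
0.113 False [-3.059, 2.413, 6.087] [0.516, 0.019, 0.114]
0.114 False [-2.352, 2.556, 3.052] [0.516, 0.019, 0.114]
0.115 False [1.738, 4.186, -8.529] [0.516, 0.019, 0.114]
{'clock': 27.983, 'q': [-0.108, 0.375, -0.446, 0.748, -0.001, 1.545], 'tool_pos': [0.516, 0.018, 0.116], 'tcp_rot': [0.064, 1.569, -0.066], 'ft_force': [-0.427, -0.092, -0.073], 'ft_torque': [-0.043, -0.001, -0.003], 'grip_width': 0.4}
{'clock': 30.092, 'q': [-0.791, 0.06, -0.35, 1.161, 0.0, 0.861], 'tool_pos': [0.35, -0.249, 0.3], 'tcp_rot': [0.065, 1.57, -0.063], 'ft_force': [0.597, -0.23, -0.606], 'ft_torque': [0.026, -0.019, 0.019], 'grip_width': 0.396}
side stud_grip [([0.5117, 0.0144, 0.125], 0.6), ([0.5448, 0.4875, -0.0001], 0.39)]
side lid_push [([0.4817, 0.0231, 0.0902], 0.75)]
side spool_big [([0.5441, 0.4891, -0.0002], 0.96)]
side spool_small [([0.5593, -0.1623, 0.003], 0.55)]
side jar [([0.5642, -0.4582, -0.0002], 0.86)]
side pliers [([0.5866, 0.1728, -0.0037], 0.74)]
side lid z 0.09271577328937725
wing 76 ((0.5151008367538452, 0.017674226313829422), (0.04346366599202156, 0.010581481270492077), 85.56944274902344) 0.14030878163769778
wing 69 ((0.5151008367538452, 0.017674226313829422), (0.04346366599202156, 0.010581481270492077), 85.56944274902344) 0.14030878163769778
top stud_grip [([0.5157, 0.0169, 0.1206], 0.79)]
top lid_push [([0.4838, 0.0171, 0.0899], 0.74)]
top spool_big [([0.5453, 0.4907, 0.0031], 0.77)]
top spool_small [([0.5628, -0.1593, 0.0014], 0.74)]
top jar [([0.5623, -0.4633, 0.0055], 0.65), ([0.5597, -0.1597, 0.0042], 0.65)]
top pliers [([0.5863, 0.1812, -0.0009], 0.73)]
top lid z 0.09080329641551776
wing 62 ((0.5141558051109314, 0.01557525247335434), (0.04001385718584061, 0.010319050401449203), 85.68777465820312) 0.1423127599514975
wing 57 ((0.5141558051109314, 0.01557525247335434), (0.04001385718584061, 0.010319050401449203), 85.68777465820312) 0.1423127599514975
```

View pics/c4.png

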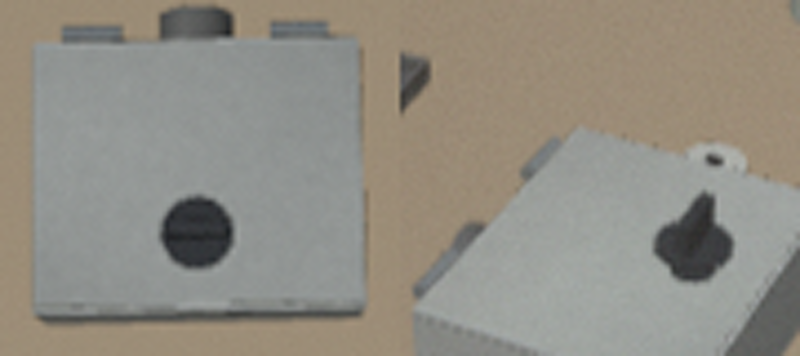

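The wing at (198,232) now lies along the hinge direction, about 13 mm lower than before. The lid is flat and nothing else has moved, so I'm handing in.

```bash
python3 -c "
from workcell import env
env.job_done(); print(env.get_state()['clock'])"
```

```text
the job is handed in; nothing more can be done
the job is handed in; nothing more can be done
```

The lid is shut and the stud is locked at its catch. I handed the job in shortly after 30 s on the robot's clock; the hand-in reports no verdict.

- **Lid:** I pushed it shut with the closed fingers. Its top face reads flat, at about 91–93 mm.
- **Stud:**
  - I gripped the wing and lined it up with the slot.
  - I pressed it in 1 mm steps until it just stiffened, about 16.4 mm down with about 10 N in all.
  - I then turned it 90° clockwise; the torque stayed under 0.1 N m.
- **Catch:** When I eased up, the stud held at about 13 mm in, and the upward pull read 8.5 N before I let go.
- **Last pictures:** The wing lies across the slot direction, within about 1° of 90°. It sits about 12–14 mm lower than when unpressed.
- **Other objects:** The spools, jar and pliers read within about 6 mm of where they started, which is the networks' own scatter. The arm was clear of everything.

No check failed. The two cameras disagreed by about 4 mm on the stud's position, which is within their stated accuracy. While gripped, the stud carried sideways loads of up to about 8 N because my centring was off by about 1 mm.

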